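Lock the strongbox: feel for the driver with the key

TASK

Lock the small strongbox with its key: take the orange-handled key out of the wooden stand and put its bit down through the keyway on the box's lid. Pressing lightly, turn the key gently back and forth until its bit drops into the hidden driver and the key goes fully home; then, still home, turn it back until its handle is in line with the red marks beside the keyway, which locks the box, and let go, leaving the key standing in the lock. Do not force the key, and leave the other things on the bench where they are.

Things in the scene. Friction and masses are not known exactly. Their poses are not given: they have to be found in the camera images.
- key_grip (a point): Centre of the key's flat orange handle, the place to grasp it: 34 mm wide (x), 10 mm thick (y), 50 mm high (z, up along the key). This point is 56.5 mm above the key's tip and 25 mm above the handle's foot. At the start the key stands loose and upright in the slot of the wooden stand; lift it straight up at least 30 mm to free it. It weighs 40 to 90 g.
- key_tip (a point): Centre of the underside of the key's bit, its lowest point; axes as the handle's. The bit is a flat bar 20 mm long (x), 5 mm thick (y), 7 mm tall, in line with the handle; a half turn makes no difference. Above it are a shaft 6 mm across and a brass collar 26 mm across, 5 mm thick, whose underside is 26.5 mm above this point.
- key: The key as a whole; origin and axes as the tip's.
- lock_mouth (a point): Centre of the keyway at the top face of the lock plate; z up. The keyway is a slot through the 5 mm plate, 24 mm long (x) and 9 mm wide (y); two short red lines continue it along x. Key home: tip 23 mm below this point, collar 3.5 mm above the plate. Locked: key home and its handle along the red lines. The plate is the top of a steel lock case 46 x 46 mm, 27 mm tall.
- driver_top (a point): Centre of the flat top of the hidden driver, 15 mm below the plate's top, inside the lock; axes as the keyway's (they do not show the driver's angle). Between plate and driver the bit turns freely. Two crossed slots, 8 mm wide and 8 mm deep, cut the driver's top; the nearest slot stands 20 to 45 degrees off the keyway's line, to an unknown side.
- strongbox: Strongbox, grey with blue lid, 114 x 154 mm, 60 mm high, 87 mm to the plate's top; fixed; origin under the keyway. The key rests on the driver until turned to a slot, then drops 8 mm. The driver is sprung (yields 1 mm per 3 N, 4 mm at most); once entered it turns with the key against 0.07 N m of friction and stays where left; a push over 8 N in the search may drag it.
- key_stand: Wooden key stand, 70 x 70 mm foot, 40 mm tall, fixed; origin at the centre of its underside. Its slot (24 x 9 mm, 30 mm deep) lies along its x.
- specs: Black spectacle frame, 48 x 144 x 44 mm, bystander; origin at its underside.
- screwdriver: Red-handled precision screwdriver, 163 x 13 mm, bystander; origin at its underside.
- bin: Small blue parts bin, 60 x 85 x 28 mm, bystander; origin at its underside.
- tape: Roll of brown tape, 92 mm across, 48 mm tall, bystander; origin at its underside.
Not all that is in view belongs to the job. Leave any green look-alike of the key alone.

How it is judged:
On the way, in this order (a step that is already met when the one before it is completed fails the run):
1. the key's bit has gone down through the keyway into the lock (z of key_tip in the frame of lock_mouth below -0.013 m and horizontal distance between key_tip and lock_mouth below 0.006 m), for 0.1 s.
2. the bit has dropped into the driver: the key is home, at the driver's angle (z of key_tip in the frame of lock_mouth below -0.0205 m and horizontal distance between key_tip and lock_mouth below 0.006 m and angle between the x axis of key_grip and the x axis of lock_mouth, either way round above 0.18 rad), for 0.1 s.
At the end, for the whole second after the job is handed in: The key stands at rest and released in the lock, fully home (tip at least 20.5 mm below the top of the lock plate and within 6 mm of the keyway's centre), upright within 7 degrees, its handle in line with the red marks within 8 degrees (z of key_tip in the frame of lock_mouth below -0.0205 m and horizontal distance between key_tip and lock_mouth below 0.006 m and angle between the x axis of key_grip and the x axis of lock_mouth, either way round below 0.14 rad and angle between key_grip's own z axis and vertical below 0.12 rad and linear speed of key below 0.02 m/s and angular speed of key below 0.5 rad/s); the robot touches nothing.
It fails at once if the key is forced: it presses on the lock with more than 25 N (contact force between key and strongbox above 25 N).
It fails at once if a bystander is shoved more than 20 mm (distance of any of specs, screwdriver, bin, tape from where it was at the start of the episode above 0.02 m).
It also fails if it takes over 61 s, if anything falls off the work surface, if the arm or the gripper's body presses on something with over 40 N, if the wrist force passes 120 N, or if a joint passes its speed limit or range.

ROBOT

A 6-joint arm with a two-finger parallel gripper is mounted at the origin on a cart in front of the work surface, level with it; the furniture and walls round the work are solid. World frame = base frame: x ahead of the robot, y to its left, z up, the work surface at z = 0. Lengths are in m, angles in rad, forces in N, time in s.
With the tool pointing down it reaches from about 0.3 to 0.775 m from the base axis. Payload 14.6 kg.
Tool frame: the origin (TCP) lies at the very end of the fingers, on their centre line; the grasp point (between the pads) lies 19 mm behind it (ctrl.grasp_offset is the distance from the TCP to the grasp point, in m); x points along the fingers, y is the direction in which the jaws open and shut, and the axes are right-handed (so a half turn about x gives the same grasp; the last joint's range is limited). The gripper opens to 94 mm and grips with 3 to 60 N. Pads are 16 mm wide; open, the fingers measure 119 mm over their backs; the gripper's body (75 mm by 177 mm) begins 78 mm behind the grasp point.
Start: joints at [-1.268, 0.3, 1.521, -0, 1.321, -0.067], TCP at [0.199, -0.513, 0.205] pointing down, gripper open.
Joint ranges: [-3.03, 3.03], [-0.79, 2.21], [0.23, 2.52], [-1.04, 4.18], [0, 3.07], [-2.55, 2.55]. Speed limits (rad/s): [2.22, 2.22, 2.57, 3.14, 3.14, 3.14].

INTERFACE

Orientations are given as [roll, pitch, yaw] about the fixed x, y, z axes, in that order (R = Rz(yaw) Ry(pitch) Rx(roll)).
In Python, from station import ctrl gives the robot as it stands. The module is installed in compiled form; this text tells all that it offers.
- The arm moves only by the tool send_rows, never from a script. Its argument "rows" is a list that holds one entry, the list of rows, each a list of 4 numbers: the shift along the world's x, y, z in mm, then the turn about the world's z in rad. A call has 1 to 12 rows; each row shifts and turns the commanded pose from where the row before left it; what a row does not reach is not made up. A row lasts 1/10 s, in which the tool goes at most 50 mm and 8.59 degrees, less where a joint would pass 70% of its speed; a pose out of reach is approached as far as the arm can. A call is refused whole if a number of a shift passes 50 or a number of a turn 0.15, either way. A call with a gripper value outside its range is refused whole. "grip" is the gripper's target within -1 to 1 (shut at 1, half-way at 0, fully open at -1), set as the call begins (left out, the last holds). The fingers move at their own pace and stop on an object; "newtons" is the grip in N (left out, the last holds). Time passes only in rows, so rows that do not move let the fingers close. It gives the time, the measured TCP pose, the force and the opening at its end, in the units of the state.
- ctrl.get_obs(): the state, without advancing time (a new reading comes with each control period).
- ctrl.camera(name): name is "scene" or "top"; returns (picture, depth): 480x640x3 uint8, red, green, blue; 480x640 float32, m along the optical axis (not along the pixel's ray), 0 where there is no reading.
- ctrl.camera_params(name): a dict with "vertical_fov" (degrees; the focal length in pixels is half the picture's height over the tangent of half this angle, whatever the lens; pixels are square), "cx", "cy" (the principal point, pixels), "cam_to_world" (4x4, takes a point from camera to world coordinates). Camera axes: x right, y up, looking along -z (the intrinsics and any distortion apply to the point x, -y, -z); pixel columns grow to the right and rows downward; lengths in m; the calibration is good to about 2 mm. A picture is of the moment at which its call begins. camera_params takes no time and is no camera call.
- ctrl.hand_in(): hands the job in, once; it reports no verdict.
The state is a dict: "time_s": time; "qpos": joint angles; "joint_vel": joint speeds; "tau": joint torques, N m; "ee_pos": TCP position; "eef_rot": TCP orientation; "force": force on the tool from outside, world axes, zero at the start; "moment": the same for the moment, N m; "grip_width": finger opening in m.
Only numpy, scipy, OpenCV 4.12 (cv2) and the standard library are available. Lean on these libraries where they do the work, as an engineer would, in place of code of your own. Each camera call takes 0.05 s, during which the arm holds its last target.

## Working session

There is one attempt and no reset: what is moved stays moved. The work goes in short steps, Python scripts to look and compute and a tool call to move; the robot and the scene stay as the last step left them, time stands still between calls to the robot, and variables do not carry over. Pictures are saved under pics/ and viewed, and the job is handed in when it is done.

Besides the shell and the picture viewer there is one more tool, called after "Emit:" as name([rows], argument=value, ...), one row to a line, values as JSON. send_rows: Moves the arm, as the interface text tells. Its arguments: {"type":"object","properties":{"rows":{"type":"array"},"grip":{"type":"number"},"newtons":{"type":"number"}},"required":["rows"]}

```bash
mkdir -p pics; cat > h.py <<'E'
import numpy as np, cv2
from station import ctrl
def cam(n):
    im,d=ctrl.camera(n); p=ctrl.camera_params(n); return im,d,p
def f(p): return 240/np.tan(np.radians(p['vertical_fov'])/2)
def save(n,im): cv2.imwrite('pics/'+n,cv2.cvtColor(im,cv2.COLOR_RGB2BGR))
def ray(p,u,v):
    F=f(p); d=np.array([(u-p['cx'])/F,-(v-p['cy'])/F,-1.0]); T=np.array(p['cam_to_world']); return T[:3,3],T[:3,:3]@d
def plane(p,u,v,z):
    o,d=ray(p,u,v); return o+d*(z-o[2])/d[2]
def proj(p,P):
    T=np.array(p['cam_to_world']); c=T[:3,:3].T@(np.array(P)-T[:3,3]); F=f(p); return p['cx']+F*c[0]/-c[2],p['cy']-F*c[1]/-c[2]
E
python3 - <<'E'
from h import *
for n in('scene','top'):
    im,d,p=cam(n); save(n+'0.png',im); np.savez(n+'0.npz',im=im,d=d); print(n,p)
print(ctrl.get_obs())
E
```

```text
scene {'vertical_fov': 50.35850624000716, 'cx': 320.4138975980387, 'cy': 239.1619022360672, 'cam_to_world': array([[-0.65733966,  0.5168764 , -0.54840073,  0.02967718],
       [-0.75349204, -0.46279179,  0.46698341,  0.25190474],
       [-0.01242265,  0.7201823 ,  0.69367365,  0.68068747],
       [ 0.        ,  0.        ,  0.        ,  1.        ]])}
top {'vertical_fov': 44.92874202160722, 'cx': 312.9315210108785, 'cy': 236.87386936759597, 'cam_to_world': array([[-6.44047677e-04,  9.86523875e-01, -1.63616102e-01,
         3.31908545e-01],
       [-9.99638325e-01,  3.76368294e-03,  2.66280505e-02,
        -1.57281216e-01],
       [ 2.68850067e-02,  1.63574076e-01,  9.86164651e-01,
         1.17775767e+00],
       [ 0.00000000e+00,  0.00000000e+00,  0.00000000e+00,
         1.00000000e+00]])}
{'time_s': 0.1, 'qpos': array([-1.26761916e+00,  3.00415901e-01,  1.52151614e+00, -1.97602832e-05,
        1.32070328e+00, -6.65937388e-02]), 'joint_vel': array([ 0.00070801, -0.00013607, -0.00187465,  0.00180509, -0.00042289,
       -0.00095102]), 'tau': array([ 1.34171146e-04, -5.32644832e+01, -3.53286231e+01,  7.09198276e-02,
        2.34908215e-02, -4.30771058e-05]), 'ee_pos': array([ 0.19869597, -0.51260136,  0.20494408]), 'eef_rot': array([-1.61903498,  1.56975348,  1.89233347]), 'force': array([ 0.11378767,  0.27548946, -0.24458605]), 'moment': array([-0.05875694, -0.0261769 , -0.01037845]), 'grip_width': 0.09388107985146206}
```

View pics/scene0.png

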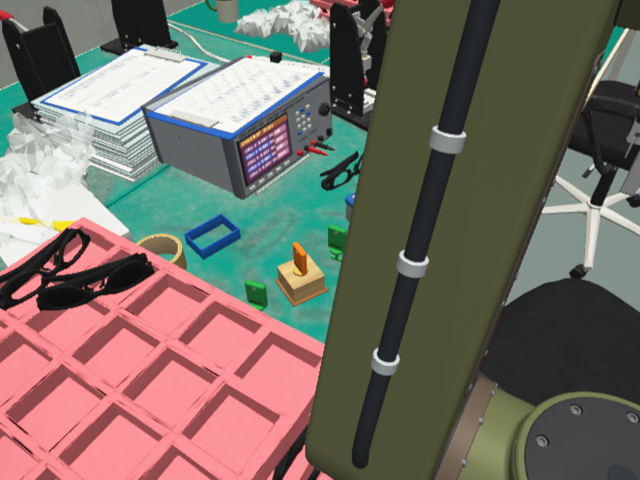

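View pics/top0.png

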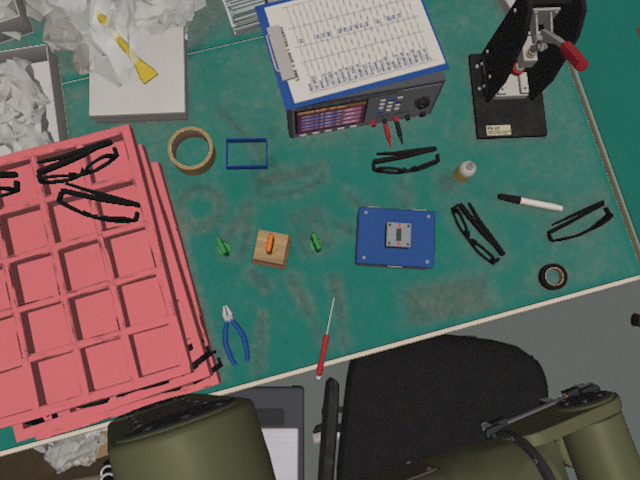

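The top view shows the orange key in the stand at (270,243). The green look-alikes are at (223,246) and (316,242), and the lock plate is at (398,235). By its description I choose the orange one at (270,243), and I'll check it in a close crop.

```bash
python3 - <<'E'
from h import *
z=np.load('top0.npz'); im=z['im'];d=z['d']
a=cv2.resize(im[215:275,240:300],None,fx=6,fy=6,interpolation=cv2.INTER_CUBIC)
b=cv2.resize(im[205:265,368:428],None,fx=6,fy=6,interpolation=cv2.INTER_CUBIC)
save('crop0.png',np.hstack([a,b]))
hsv=cv2.cvtColor(im,cv2.COLOR_RGB2HSV)
p=ctrl.camera_params('top')
def pts(m):
    v,u=np.nonzero(m); return u,v
for nm,lo,hi,box in [('orange',(5,180,130),(18,255,255),(225,275,250,295)),('red',(0,120,100),(6,255,255),(210,260,375,420)),('wood',(8,60,100),(25,200,255),(225,275,245,295)),('blue',(105,150,60),(125,255,255),(195,275,345,445)),('plate',(0,0,120),(180,50,255),(215,255,380,415))]:
    m=cv2.inRange(hsv,lo,hi); mm=np.zeros_like(m); r=box; mm[r[0]:r[1],r[2]:r[3]]=m[r[0]:r[1],r[2]:r[3]]
    u,v=pts(mm); 
    if len(u)==0: print(nm,0); continue
    rc=cv2.minAreaRect(np.c_[u,v].astype(np.float32)); dd=d[v,u]
    # world points from depth
    W=np.array([ (lambda o,r:o+r*q)(*ray(p,a,b),q) for a,b,q in zip(u,v,dd)])
    print(nm,len(u),u.mean(),v.mean(),rc,'z',np.percentile(W[:,2],[5,50,95]),'mean',W.mean(0))
E
```

```text
Traceback (most recent call last):
TypeError: <lambda>() takes 2 positional arguments but 3 were given
```

View pics/crop0.png

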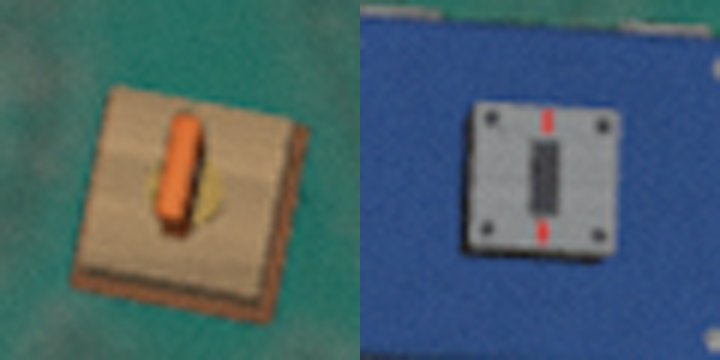

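```bash
cat > m.py <<'E'
from h import *
z=np.load('top0.npz'); im=z['im'];d=z['d']
big=cv2.resize(im,None,fx=4,fy=4,interpolation=cv2.INTER_CUBIC)
hsv=cv2.cvtColor(big,cv2.COLOR_RGB2HSV)
p=ctrl.camera_params('top')
def pw(u,v,h): return plane(p,(u+.5)/4-.5,(v+.5)/4-.5,h)
for nm,lo,hi,r,h in [('orange',(4,190,150),(14,255,255),(225,275,250,295),.095),('redA',(0,120,120),(8,255,255),(210,232,385,412),.087),('redB',(0,120,120),(8,255,255),(236,260,385,412),.087),('plate',(0,0,110),(180,60,255),(217,250,384,413),.087),('slot',(0,0,0),(180,70,115),(227,242,391,405),.087),('woodtop',(8,60,125),(25,150,255),(225,275,245,295),.04),('lid',(105,150,60),(125,255,255),(195,275,345,445),.06)]:
    m=cv2.inRange(hsv,lo,hi); mm=np.zeros_like(m); r=[4*q for q in r]; mm[r[0]:r[1],r[2]:r[3]]=m[r[0]:r[1],r[2]:r[3]]
    c=max(cv2.findContours(mm,cv2.RETR_EXTERNAL,cv2.CHAIN_APPROX_NONE)[0],key=cv2.contourArea)[:,0]
    W=np.array([pw(u,v,h)[:2] for u,v in c])*1000
    rc=cv2.minAreaRect(W.astype(np.float32)); M=cv2.moments(W.astype(np.float32).reshape(-1,1,2))
    (vx,vy,_,_)=cv2.fitLine(W.astype(np.float32),cv2.DIST_L2,0,.01,.01).ravel()
    u0,v0=c.mean(0)/4; o,rr=ray(p,u0,v0); dz=d[int(v0),int(u0)]
    print(nm,'cen',M['m10']/M['m00'],M['m01']/M['m00'],'rect',rc,'ang',np.degrees(np.arctan2(vy,vx)),'depthpt',o+rr*dz)
E
python3 m.py
```

```text
orange cen 507.4112632154274 -104.67521582876532 rect ((504.5113220214844, -105.07341766357422), (7.7767205238342285, 22.428401947021484), 78.67791748046875) ang -20.189278 depthpt [ 0.50533391 -0.10562265  0.09474056]
redA cen 536.6557766641935 -351.5945338136412 rect ((536.8592529296875, -351.5721740722656), (2.410207986831665, 5.903103828430176), 88.58141326904297) ang -4.5135303 depthpt [ 0.53684444 -0.35311129  0.08254742]
redB cen 501.1805708458616 -349.1998873958276 rect ((501.1558532714844, -349.2430419921875), (2.3972625732421875, 5.356283187866211), 88.59294128417969) ang -4.17532 depthpt [ 0.50022402 -0.3495338   0.08898497]
plate cen 518.9261048300305 -350.3511431751534 rect ((518.710693359375, -350.28582763671875), (46.49348831176758, 46.596961975097656), 86.73770141601562) ang 30.493774 depthpt [ 0.52185818 -0.35508314  0.06400629]
slot cen 518.5472334643623 -350.2235349642834 rect ((518.3958740234375, -349.9165954589844), (10.559149742126465, 25.4429874420166), 88.53661346435547) ang -3.2501822 depthpt [ 0.52187248 -0.35503443  0.06400735]
woodtop cen 501.3992671130798 -103.59482835483556 rect ((501.3778076171875, -103.47560119628906), (61.3204460144043, 59.8505973815918), 79.1777572631836) ang -88.54775 depthpt [ 0.49229834 -0.10683747  0.09410688]
lid cen 517.7454891554867 -349.66184951332076 rect ((517.7806396484375, -349.5036926269531), (151.55812072753906, 112.33138275146484), 86.6766128540039) ang 87.49103 depthpt [ 0.51131965 -0.34452868  0.08940635]
```

```bash
cat >> h.py <<'E'
from scipy.spatial.transform import Rotation as R
def state():
    o=ctrl.get_obs(); M=R.from_euler('xyz',o['eef_rot']).as_matrix()
    jy=np.degrees(np.arctan2(M[1,1],M[0,1]))
    print('t',round(o['time_s'],2),'pos',np.round(o['ee_pos']*1000,1),'jawyaw',round(jy,2),'down',np.round(M[:,0],3),'F',np.round(o['force'],2),'M',np.round(o['moment'],3),'w',round(o['grip_width']*1000,1),'q6',round(o['qpos'][5],3),'q',np.round(o['qpos'],2))
    return o,M
E
python3 - <<'E'
from h import *
state()
z=np.load('top0.npz'); im=z['im']; p=ctrl.camera_params('top')
big=cv2.resize(im,None,fx=4,fy=4,interpolation=cv2.INTER_CUBIC); hsv=cv2.cvtColor(big,cv2.COLOR_RGB2HSV)
m=cv2.inRange(hsv,(0,175,110),(15,255,255)); mm=m*0; s=np.s_[4*228:4*256,4*262:4*278]; mm[s]=m[s]
c=max(cv2.findContours(mm,cv2.RETR_EXTERNAL,cv2.CHAIN_APPROX_NONE)[0],key=cv2.contourArea)[:,0]
W=np.array([plane(p,(u+.5)/4-.5,(v+.5)/4-.5,.095)[:2] for u,v in c])*1000
print(cv2.minAreaRect(W.astype(np.float32)),W.min(0),W.max(0))
mg=cv2.inRange(cv2.cvtColor(im,cv2.COLOR_RGB2HSV),(50,190,60),(70,255,255))
for cc in cv2.findContours(mg,cv2.RETR_EXTERNAL,cv2.CHAIN_APPROX_NONE)[0]:
    if cv2.contourArea(cc)>20: 
        W=np.array([plane(p,u,v,.04)[:2] for u,v in cc[:,0]])*1000; print('green',W.min(0),W.max(0))
E
```

```text
t 0.1 pos [ 198.7 -512.6  204.9] jawyaw -68.81 down [-0.     0.001 -1.   ] F [ 0.11  0.28 -0.24] M [-0.059 -0.026 -0.01 ] w 93.9 q6 -0.067 q [-1.27  0.3   1.52 -0.    1.32 -0.07]
((499.92755126953125, -104.51490020751953), (9.848651885986328, 33.88965606689453), 77.85946655273438) [ 483.58921365 -111.34751953] [516.51556514 -97.463805  ]
```

Emit:
send_rows([
  [[20,27,0,-0.045],[22,30,0,-0.045],[22,30,0,-0.045],[22,30,0,-0.045],[22,30,0,-0.045],[22,30,0,-0.045],[22,30,0,-0.045],[22,30,0,-0.045],[22,30,0,-0.045],[22,30,0,-0.045],[22,30,0,-0.045],[20,27,0,-0.045]],
], grip=0, newtons=20)

```text
time_s: 1.3
ee_pos: [0.4594, -0.1572, 0.2053]
eef_rot: [-0.322, 1.57, 2.648]
force: [1.0, -0.2, -0.4]
grip_width: 0.0475
```

```bash
python3 - <<'E'
from h import *
state()
im,d,p=cam('scene'); save('s1.png',im); im,d,p=cam('top'); save('t1.png',im)
z=np.load('top0.npz')['d']
p=ctrl.camera_params('top')
for u,v in [(150,200),(160,300),(190,250),(165,160)]:
    o,r=ray(p,u,v); print(u,v,o+r*z[v,u])
E
```

```text
t 1.3 pos [ 459.4 -157.2  205.3] jawyaw -99.84 down [-0.  0. -1.] F [ 1.04 -0.23 -0.42] M [ 0.054  0.019 -0.091] w 47.5 q6 1.337 q [-0.41  0.16  1.7   0.    1.29  1.34]
150 200 [0.56713517 0.10676623 0.15641298]
160 300 [0.38944381 0.08342011 0.14808912]
190 250 [0.49897041 0.06123121 0.00187806]
165 160 [0.68785098 0.11912227 0.00350156]
```

```bash
python3 - <<'E'
from h import *
state()
E
```

```text
t 1.4 pos [ 460.1 -156.2  205.1] jawyaw -99.64 down [-0.     0.001 -1.   ] F [-1.36 -1.71  0.96] M [0.056 0.017 0.044] w 46.8 q6 1.336 q [-0.4   0.16  1.7   0.    1.29  1.34]
```

View pics/s1.png

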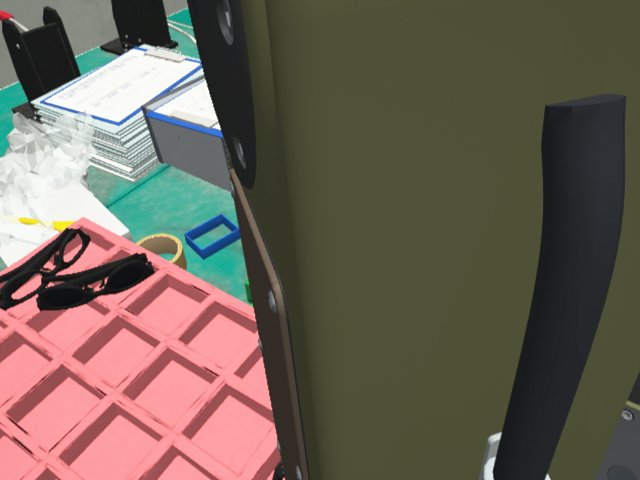

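View pics/t1.png

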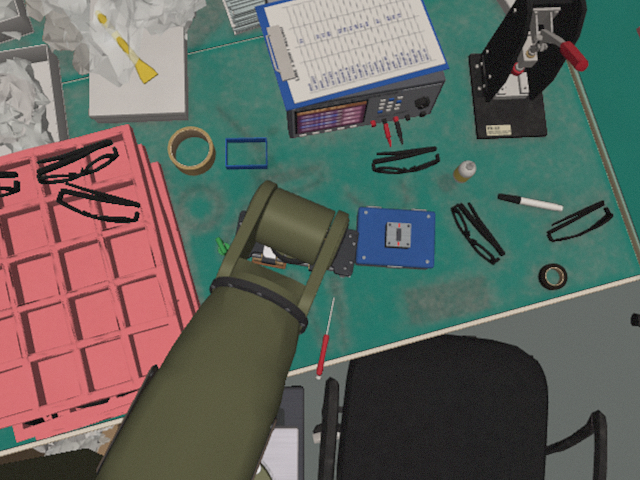

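The wrist now hides the key from both cameras: the top view shows the hand near (290,240) and the scene view shows only the arm. I'll go on from the first measurement, key at (500.5, -104.2) mm.

Emit:
send_rows([
  [[14,18,0,-0.011],[14,18,0,-0.011],[13,17,0,-0.011],[0,0,0,0],[0,0,0,0],[0,0,0,0]],
])

```text
time_s: 2.0
ee_pos: [0.4993, -0.1066, 0.2054]
eef_rot: [0.458, 1.571, -2.887]
force: [0.2, 0.3, -0.0]
grip_width: 0.0471
```

```bash
python3 - <<'E'
from h import *
state()
E
```

```text
t 2.0 pos [ 499.3 -106.6  205.4] jawyaw -101.67 down [-0. -0. -1.] F [ 0.17  0.35 -0.03] M [0.043 0.012 0.02 ] w 47.1 q6 1.492 q [-0.28  0.21  1.63 -0.    1.3   1.49]
```

Emit:
send_rows([
  [[1.2,2.4,-30,0],[0,0,-35,0],[0,0,-35,0],[0,0,-30,0],[0,0,-16,0],[0,0,-8,0],[0,0,0,0],[0,0,0,0],[0,0,0,0]],
])

```text
time_s: 2.9
ee_pos: [0.5015, -0.1037, 0.0525]
eef_rot: [3.063, 1.569, -0.282]
force: [-0.1, 0.3, 0.3]
grip_width: 0.0473
```

```bash
python3 - <<'E'
from h import *
state()
E
```

```text
t 2.9 pos [ 501.5 -103.7   52.5] jawyaw -101.65 down [ 0.002 -0.    -1.   ] F [-0.12  0.34  0.27] M [ 0.035  0.    -0.   ] w 47.3 q6 1.499 q [-0.28  0.4   1.78 -0.    0.96  1.5 ]
```

Emit:
send_rows([
  [[0,0,0,0],[0,0,0,0],[0,0,0,0],[0,0,0,0],[0,0,0,0],[0,0,0,0],[0,0,0,0],[0,0,0,0]],
], grip=1, newtons=30)

```text
time_s: 3.7
ee_pos: [0.501, -0.1034, 0.0515]
eef_rot: [-2.337, 1.571, 0.602]
force: [-0.8, -0.0, 0.1]
grip_width: 0.0097
```

```bash
python3 - <<'E'
from h import *
state()
E
```

```text
t 3.7 pos [ 501.  -103.4   51.5] jawyaw -101.64 down [ 0.  0. -1.] F [-0.76 -0.05  0.12] M [ 0.082  0.016 -0.036] w 9.7 q6 1.499 q [-0.28  0.4   1.78  0.    0.96  1.5 ]
```

Emit:
send_rows([
  [[0,0,5,0],[0,0,10,0],[0,0,15,0],[0,0,20,0],[0,0,25,0],[0,0,25,0],[0,0,25,0],[0,0,15,0],[0,0,0,0],[0,0,0,0],[0,0,0,0]],
])

```text
time_s: 4.8
ee_pos: [0.5006, -0.1033, 0.1905]
eef_rot: [-0.092, 1.569, 2.846]
force: [0.2, 0.0, -0.5]
grip_width: 0.0094
```

```bash
python3 - <<'E'
from h import *
state()
E
```

```text
t 4.8 pos [ 500.6 -103.3  190.5] jawyaw -101.64 down [-0.001  0.    -1.   ] F [ 0.15  0.02 -0.47] M [ 0.082 -0.013  0.031] w 9.4 q6 1.499 q [-0.28  0.23  1.65  0.    1.27  1.5 ]
```

Emit:
send_rows([
  [[1.8,-20,0,0.014],[2,-28,0,0.014],[2,-28,0,0.014],[2,-28,0,0.014],[2,-28,0,0.014],[2,-28,0,0.014],[2,-28,0,0.014],[2,-28,0,0.014],[2,-20,0,0.014],[0.6,-10.8,0,0.014],[0,0,0,0],[0,0,0,0]],
])

```text
time_s: 6.0
ee_pos: [0.5193, -0.3495, 0.191]
eef_rot: [-0.728, 1.57, 2.351]
force: [-0.2, -0.1, -1.0]
grip_width: 0.0098
```

```bash
python3 - <<'E'
from h import *
state()
im,d,p=cam('scene'); save('s2.png',im);np.savez('s2.npz',im=im)
im,d,p=cam('top'); save('t2.png',im)
state()
E
```

```text
t 6.0 pos [ 519.3 -349.5  191. ] jawyaw -93.62 down [-0.001  0.001 -1.   ] F [-0.15 -0.11 -0.99] M [0.016 0.027 0.056] w 9.8 q6 0.983 q [-0.65  0.48  1.3   0.    1.36  0.98]
t 6.1 pos [ 519.5 -349.3  191.5] jawyaw -93.58 down [-0.  0. -1.] F [1.32 0.52 0.07] M [ 0.05   0.041 -0.023] w 9.6 q6 0.983 q [-0.65  0.48  1.3   0.    1.36  0.98]
```

View pics/s2.png

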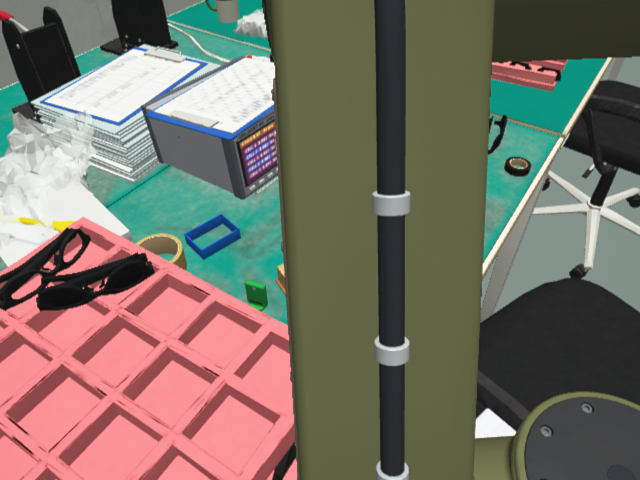

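View pics/t2.png

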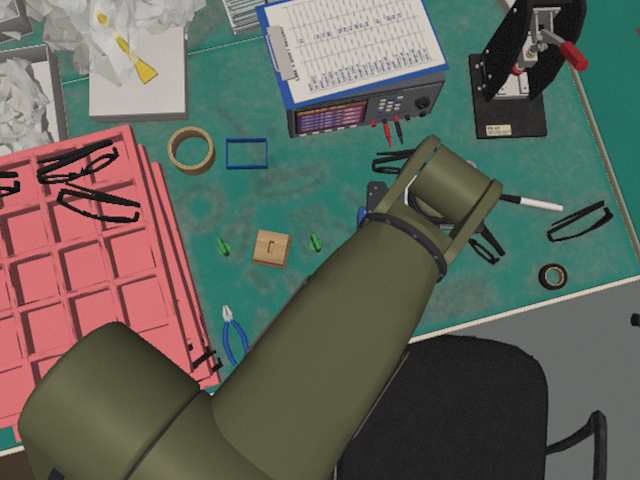

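Emit:
send_rows([
  [[-0.4,-0.3,-15,0],[0,0,-20,0],[0,0,-15,0],[0,0,-8,0],[0,0,-5,0],[0,0,-1,0],[0,0,0,0],[0,0,-1,0],[0,0,0,0],[0,0,-1,0],[0,0,0,0],[0,0,0,0]],
])

```text
time_s: 7.3
ee_pos: [0.519, -0.3505, 0.1255]
eef_rot: [0.042, 1.571, 3.12]
force: [0.3, 0.4, -0.7]
grip_width: 0.0101
```

```bash
python3 - <<'E'
from h import *
state()
E
```

```text
t 7.3 pos [ 519.  -350.5  125.5] jawyaw -93.62 down [-0.  0. -1.] F [ 0.31  0.37 -0.65] M [ 0.082  0.032 -0.039] w 10.1 q6 0.982 q [-0.65  0.54  1.38 -0.    1.23  0.98]
```

Commanded z is 124.9 mm, so the tip should be at about 87 mm, level with the plate. I'll feel down in small steps.

Emit:
send_rows([
  [[0,0,-0.5,0],[0,0,-0.5,0],[0,0,-0.5,0],[0,0,-0.5,0],[0,0,0,0]],
])

```text
time_s: 7.8
ee_pos: [0.5189, -0.3505, 0.1233]
eef_rot: [-0.749, 1.571, 2.329]
force: [-0.8, -0.4, -1.1]
grip_width: 0.0105
```

```bash
python3 - <<'E'
from h import *
state()
E
```

```text
t 7.8 pos [ 518.9 -350.5  123.3] jawyaw -93.62 down [-0.  0. -1.] F [-0.78 -0.37 -1.13] M [-0.001  0.018  0.029] w 10.5 q6 0.982 q [-0.65  0.54  1.38  0.    1.22  0.98]
```

Emit:
send_rows([
  [[0,0,-0.7,0],[0,0,-0.7,0],[0,0,-0.6,0],[0,0,0,0]],
])

```text
time_s: 8.2
ee_pos: [0.5189, -0.3505, 0.1213]
eef_rot: [-0.565, 1.571, 2.513]
force: [0.5, -0.1, -0.2]
grip_width: 0.0099
```

```bash
python3 - <<'E'
from h import *
state()
E
```

```text
t 8.2 pos [ 518.9 -350.5  121.3] jawyaw -93.62 down [-0.  0. -1.] F [ 0.48 -0.13 -0.25] M [0.024 0.008 0.033] w 9.9 q6 0.982 q [-0.65  0.54  1.38 -0.    1.22  0.98]
```

Emit:
send_rows([
  [[0,0,-1,0],[0,0,-1,0],[0,0,-1,0],[0,0,-1,0],[0,0,-0.5,0],[0,0,0,0]],
])

```text
time_s: 8.8
ee_pos: [0.519, -0.3505, 0.1169]
eef_rot: [-0.537, 1.571, 2.541]
force: [0.2, 0.4, -0.6]
grip_width: 0.0096
```

```bash
python3 - <<'E'
from h import *
state()
E
```

```text
t 8.8 pos [ 519.  -350.5  116.9] jawyaw -93.62 down [-0.  0. -1.] F [ 0.15  0.45 -0.57] M [ 0.029 -0.012 -0.032] w 9.6 q6 0.981 q [-0.65  0.55  1.38 -0.    1.21  0.98]
```

Emit:
send_rows([
  [[0,0,-1,0],[0,0,-1,0],[0,0,-1,0],[0,0,-1,0],[0,0,0,0]],
])

```text
time_s: 9.3
ee_pos: [0.5189, -0.3505, 0.1128]
eef_rot: [-0.657, 1.571, 2.421]
force: [0.2, 0.7, -0.8]
grip_width: 0.0101
```

```bash
python3 - <<'E'
from h import *
state()
E
```

```text
t 9.3 pos [ 518.9 -350.5  112.8] jawyaw -93.62 down [-0.  0. -1.] F [ 0.23  0.74 -0.82] M [0.006 0.034 0.05 ] w 10.1 q6 0.982 q [-0.65  0.55  1.39  0.    1.2   0.98]
```

Emit:
send_rows([
  [[0,0,-0.6,0],[0,0,-0.6,0],[0,0,-0.6,0],[0,0,-0.6,0],[0,0,0,0],[0,0,0,0]],
])

```text
time_s: 9.9
ee_pos: [0.519, -0.3505, 0.1106]
eef_rot: [1.895, 1.571, -1.31]
force: [0.4, -0.5, -0.8]
grip_width: 0.0101
```

```bash
python3 - <<'E'
from h import *
state()
E
```

```text
t 9.9 pos [ 519.  -350.5  110.6] jawyaw -93.62 down [ 0. -0. -1.] F [ 0.38 -0.51 -0.82] M [-0.046 -0.072  0.034] w 10.1 q6 0.981 q [-0.65  0.55  1.39 -0.    1.2   0.98]
```

Emit:
send_rows([
  [[0,0,-0.5,0],[0,0,-0.5,0],[0,0,-0.5,0],[0,0,0,0],[0,0,0,0]],
])

```text
time_s: 10.4
ee_pos: [0.519, -0.3505, 0.1092]
eef_rot: [2.626, 1.571, -0.579]
force: [-0.6, 1.2, 1.0]
grip_width: 0.0101
```

```bash
python3 - <<'E'
from h import *
state()
E
```

```text
t 10.4 pos [ 519.  -350.5  109.2] jawyaw -93.62 down [ 0. -0. -1.] F [-0.58  1.23  1.05] M [0.066 0.076 0.011] w 10.1 q6 0.981 q [-0.65  0.56  1.39  0.    1.2   0.98]
```

Emit:
send_rows([
  [[0,0,-0.4,0],[0,0,-0.3,0],[0,0,0,0.05],[0,0,0,0.08],[0,0,0,0.08],[0,0,0,0.07],[0,0,0,0],[0,0,0,0]],
])

```text
time_s: 11.2
ee_pos: [0.5191, -0.3506, 0.1085]
eef_rot: [2.259, 1.57, -0.668]
force: [0.9, 0.6, 4.0]
grip_width: 0.01
```

```bash
python3 - <<'E'
from h import *
state()
E
```

```text
t 11.2 pos [ 519.1 -350.6  108.5] jawyaw -77.7 down [ 0. -0. -1.] F [0.87 0.62 3.97] M [-0.066 -0.073  0.014] w 10.0 q6 0.704 q [-0.65  0.56  1.39 -0.    1.19  0.7 ]
```

Emit:
send_rows([
  [[0,0,0,0.05],[0,0,0,0.05],[0,0,0,0]],
])

```text
time_s: 11.5
ee_pos: [0.519, -0.3506, 0.1084]
eef_rot: [2.37, 1.571, -0.456]
force: [0.5, -0.4, 3.3]
grip_width: 0.0099
```

Emit:
send_rows([
  [[0,0,0,0.05],[0,0,0,0.05],[0,0,0,0]],
])

```text
time_s: 11.8
ee_pos: [0.519, -0.3505, 0.1083]
eef_rot: [-2.197, 1.571, 1.359]
force: [0.3, -0.8, 3.0]
grip_width: 0.0098
```

Emit:
send_rows([
  [[0,0,0,0.05],[0,0,0,0.05],[0,0,0,0]],
])

```text
time_s: 12.1
ee_pos: [0.5188, -0.3504, 0.1079]
eef_rot: [-1.171, 1.57, 2.485]
force: [0.4, -0.1, -1.4]
grip_width: 0.0099
```

Fz dropped from about 3 N to -1.4 N after roughly 33° of turn, so the slot has been found. I'll centre slightly and lower the key.

Emit:
send_rows([
  [[0,0,0,0.04],[0,0,-0.7,0],[0,0,-0.7,0],[0,0,-0.7,0],[0,0,0,0]],
])

```text
time_s: 12.6
ee_pos: [0.5189, -0.3505, 0.106]
eef_rot: [-1.211, 1.57, 2.486]
force: [-1.1, 0.8, -0.8]
grip_width: 0.0098
```

```bash
python3 - <<'E'
from h import *
state()
E
```

```text
t 12.6 pos [ 518.9 -350.5  106. ] jawyaw -58.16 down [-0.  0. -1.] F [-1.08  0.81 -0.75] M [ 0.009 -0.012  0.017] w 9.8 q6 0.363 q [-0.65  0.56  1.39  0.    1.19  0.36]
```

Tip is at about 68.3 mm with no force, so it is in the slot. Going on down.

Emit:
send_rows([
  [[0,0,-0.7,0],[0,0,-0.7,0],[0,0,-0.7,0],[0,0,-0.7,0],[0,0,0,0]],
])

```text
time_s: 13.1
ee_pos: [0.5189, -0.3505, 0.1033]
eef_rot: [-1.315, 1.571, 2.384]
force: [0.3, 0.3, 0.3]
grip_width: 0.01
```

Emit:
send_rows([
  [[0,0,-0.4,0],[0,0,-0.4,0],[0,0,-0.4,0],[0,0,0,0],[0,0,0,0]],
])

```text
time_s: 13.6
ee_pos: [0.519, -0.3505, 0.1022]
eef_rot: [-0.945, 1.571, 2.753]
force: [0.2, 0.3, -1.2]
grip_width: 0.01
```

```bash
python3 - <<'E'
from h import *
state()
E
```

```text
t 13.6 pos [ 519.  -350.5  102.2] jawyaw -58.1 down [-0.  0. -1.] F [ 0.2   0.3  -1.18] M [0.002 0.007 0.01 ] w 10.0 q6 0.361 q [-0.65  0.56  1.4  -0.    1.18  0.36]
```

Emit:
send_rows([
  [[0,0,-0.4,0],[0,0,-0.4,0],[0,0,-0.3,0],[0,0,0,0],[0,0,0,0]],
])

```text
time_s: 14.1
ee_pos: [0.519, -0.3505, 0.1013]
eef_rot: [2.065, 1.571, -0.52]
force: [-0.6, 0.7, 2.0]
grip_width: 0.0099
```

```bash
python3 - <<'E'
from h import *
state()
E
```

```text
t 14.1 pos [ 519.  -350.5  101.3] jawyaw -58.09 down [ 0. -0. -1.] F [-0.62  0.67  2.01] M [ 0.038  0.074 -0.021] w 9.9 q6 0.361 q [-0.65  0.56  1.4   0.    1.18  0.36]
```

Emit:
send_rows([
  [[0,0,0,0],[0,0,0,-0.05],[0,0,0,-0.06],[0,0,0,-0.06],[0,0,0,-0.06],[0,0,0,-0.06],[0,0,0,-0.06],[0,0,0,0]],
], newtons=45)

```text
time_s: 14.9
ee_pos: [0.5191, -0.3506, 0.1013]
eef_rot: [2.354, 1.57, -0.582]
force: [1.2, -0.5, 1.9]
grip_width: 0.0097
```

```bash
python3 - <<'E'
from h import *
state()
E
```

```text
t 14.9 pos [ 519.1 -350.6  101.3] jawyaw -78.21 down [ 0. -0. -1.] F [ 1.16 -0.52  1.94] M [-0.029 -0.073  0.021] w 9.7 q6 0.712 q [-0.65  0.56  1.4   0.    1.18  0.71]
```

Emit:
send_rows([
  [[0,0,0,-0.05],[0,0,0,-0.06],[0,0,0,-0.06],[0,0,0,-0.05],[0,0,0,-0.04],[0,0,0,-0.01],[0,0,0,0]],
])

```text
time_s: 15.6
ee_pos: [0.5191, -0.3507, 0.1013]
eef_rot: [2.345, 1.57, -0.858]
force: [-0.6, -1.5, 2.3]
grip_width: 0.0094
```

```bash
python3 - <<'E'
from h import *
state()
E
```

```text
t 15.6 pos [ 519.1 -350.7  101.3] jawyaw -93.53 down [ 0. -0. -1.] F [-0.59 -1.49  2.26] M [-0.312 -0.195  0.04 ] w 9.4 q6 0.98 q [-0.65  0.56  1.4  -0.    1.18  0.98]
```

Emit:
send_rows([
  [[0,0,0,0],[0,0,0,0],[0,0,0,0],[0,0,0,0],[0,0,0,0],[0,0,0,0]],
], grip=0)

```text
time_s: 16.2
ee_pos: [0.519, -0.3505, 0.1011]
eef_rot: [-0.665, 1.571, 2.413]
force: [-0.4, 0.4, 0.6]
grip_width: 0.0465
```

Emit:
send_rows([
  [[0,0,10,0],[0,0,20,0],[0,0,30,0],[0,0,30,0],[-25,20,20,0],[-40,40,0,0],[-40,40,0,0],[-40,40,0,0],[-40,40,0,0],[-40,40,0,0],[0,20,0,0],[0,0,0,0]],
])

```text
time_s: 17.4
ee_pos: [0.3169, -0.1324, 0.2124]
eef_rot: [2.786, 1.568, -0.417]
force: [0.2, -0.4, 1.2]
grip_width: 0.047
```

```bash
python3 - <<'E'
from h import *
state()
im,d,p=cam('scene'); save('s3.png',im);np.savez('s3.npz',im=im)
im,d,p=cam('top'); save('t3.png',im);np.savez('t3.npz',im=im,d=d)
E
```

```text
t 17.4 pos [ 316.9 -132.4  212.4] jawyaw -93.54 down [ 0.003 -0.001 -1.   ] F [ 0.25 -0.4   1.23] M [0.027 0.013 0.018] w 47.0 q6 1.13 q [-0.5  -0.19  2.02  0.    1.31  1.13]
```

View pics/t3.png

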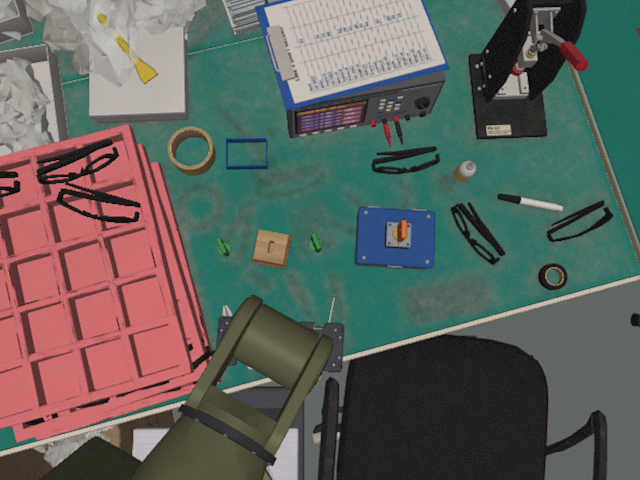

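View pics/s3.png

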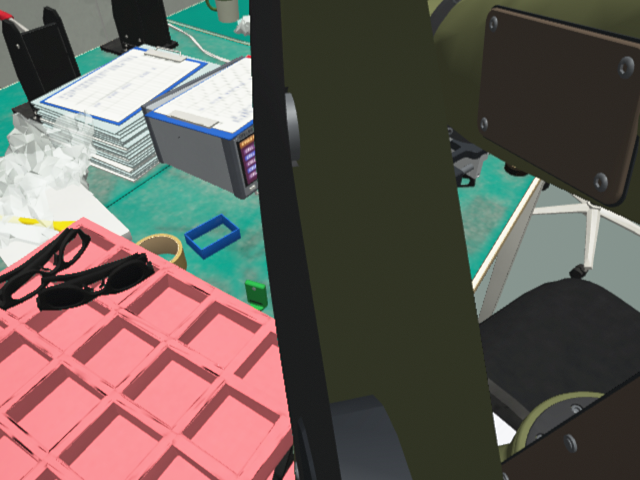

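The key stands in the lock at (402,231) in the top view. Next I'll measure its angle, height and centre.

```bash
python3 - <<'E'
from h import *
z=np.load('top3.npz') if 0 else np.load('t3.npz'); im=z['im']; d=z['d']; p=ctrl.camera_params('top')
save('crop3.png',cv2.resize(im[205:265,368:428],None,fx=8,fy=8,interpolation=cv2.INTER_CUBIC))
big=cv2.resize(im,None,fx=4,fy=4,interpolation=cv2.INTER_CUBIC); hsv=cv2.cvtColor(big,cv2.COLOR_RGB2HSV)
for lo in [(4,175,110),(0,175,110),(5,190,200)]:
    m=cv2.inRange(hsv,lo,(18,255,255)); mm=m*0; s=np.s_[4*212:4*252,4*385:4*415]; mm[s]=m[s]
    c=max(cv2.findContours(mm,cv2.RETR_EXTERNAL,cv2.CHAIN_APPROX_NONE)[0],key=cv2.contourArea)[:,0]
    W=np.array([plane(p,(u+.5)/4-.5,(v+.5)/4-.5,.1455)[:2] for u,v in c])*1000
    rc=cv2.minAreaRect(W.astype(np.float32)); print(rc)
hs=cv2.cvtColor(im,cv2.COLOR_RGB2HSV); m=cv2.inRange(hs,(4,190,200),(18,255,255)); v,u=np.nonzero(m[215:250,385:415]); v+=215;u+=385
Z=[(lambda o_r,q:(o_r[0]+o_r[1]*q)[2])(ray(p,a,b),d[b,a]) for a,b in zip(u,v)]; print(np.percentile(Z,[10,50,90]))
E
```

```text
((518.1176147460938, -348.6974792480469), (8.674875259399414, 33.235347747802734), 88.46336364746094)
((518.1176147460938, -348.6974792480469), (8.674875259399414, 33.235347747802734), 88.46336364746094)
((519.2387084960938, -349.8692932128906), (5.480769157409668, 30.0036563873291), 88.468017578125)
[0.14352954 0.14500626 0.14704042]
```

View pics/crop3.png

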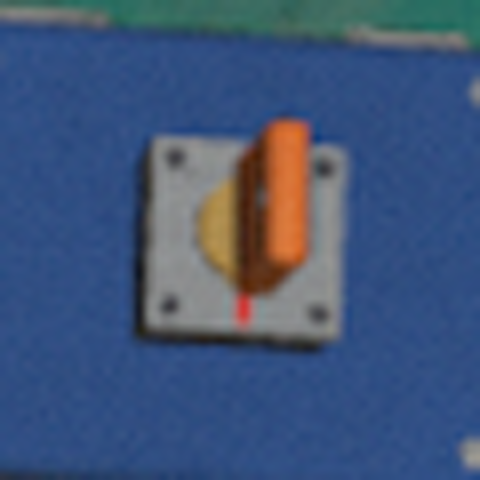

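Emit:
send_rows([
  [[0,0,0,0],[0,0,0,0],[0,0,0,0]],
])

```text
time_s: 17.8
ee_pos: [0.3173, -0.1342, 0.211]
eef_rot: [-0.406, 1.57, 2.672]
force: [0.4, -0.0, -0.1]
grip_width: 0.0468
```

```bash
python3 -c "
from h import *
state(); print(ctrl.hand_in())"
```

```text
t 17.8 pos [ 317.3 -134.2  211. ] jawyaw -93.66 down [-0.001  0.    -1.   ] F [ 0.41 -0.05 -0.09] M [-0.007  0.067 -0.   ] w 46.8 q6 1.128 q [-0.51 -0.19  2.02 -0.    1.31  1.13]
the job is handed in; nothing more can be done
None
```

I put the orange key in the lock, found the driver, turned the key back to the red marks and let go. I handed the job in at 17.8 s of the 61 s. `hand_in` reports no verdict, so the result rests on my own checks.

**What I did:** I took the key from the stand and lowered it through the keyway without touching the plate. Pressing at 3–4 N, I turned it about 33° until the force fell away. Then I lowered it 8 mm until it was home, turned it back about 35° at about 2 N, released it and drew the arm away.

**Last checks, from the top camera:**
- **Depth:** the handle's top is at about 145 mm. Fully home should read 145.5 mm, and the limit is 148 mm.
- **Angle:** the handle lies at -1.5°. The red marks measured -1.4° to -3.9° depending on method, so it is about 2.5° off at worst; 8° is allowed.
- **Position and tilt:** the handle's top is about 1 mm from the keyway's centre, so the key stands upright.
- **Surroundings:** the bystanders and green keys in view looked unmoved. In the last top view the arm hides part of the screwdriver. The arm was clear of everything, with the force reading near zero.

**Not checked:** the arm blocked the scene camera's view of the lock throughout, so these checks come from one camera plus the force and position readings.

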